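Set the dose stop of a syringe-filling jig against its backlash

ROBOT

A 6-joint arm with a two-finger parallel gripper is mounted at the origin on the work surface. World frame = base frame: x ahead of the robot, y to its left, z up, the work surface at z = 0. Lengths are in m, angles in degrees, forces in N, time in s.
With the tool pointing down it reaches from about 0.325 to 0.85 m from the base axis. Payload 4.4 kg.
Tool frame: the origin (TCP) lies midway between the tips of the shut fingers; the grasp point (between the pads) lies 19 mm behind it; x points along the fingers, z is the direction in which the jaws open and shut, and the axes are right-handed (so a half turn about x gives the same grasp; the last joint's range is limited). The gripper opens to 94 mm and grips with 3 to 60 N. Pads are 16 mm wide; open, the fingers measure 119 mm over their backs; the gripper's body (75 mm by 177 mm) begins 78 mm behind the grasp point.
Start: joints at [66.434, 11.837, 88.321, -0, 79.842, -8.623], TCP at [0.148, 0.556, 0.205] pointing down, gripper open.
Joint ranges: [-156.59, 156.59], [-49.26, 127.26], [12.9, 141.05], [-63.56, 243.56], [4.71, 150.69], [-161.64, 161.64]. Speed limits (degrees/s): [159.86, 159.86, 180, 180, 180, 180].

INTERFACE

Orientations are given as a 3x3 rotation matrix whose columns are the frame's x, y, z axes.
In Python, from cell import env gives the robot as it stands.
- The arm moves only by the tool apply_moves, never from a script. Its argument "commands" is a list of rows, each a list of 2 entries, a list of its own where there are three numbers: the shift along the tool's x, y, z in cm, then the turn about the tool's x in rad. In form: [[[x, y, z], twist], ...]. A call has 1 to 10 rows; each row is the pose to reach, as a shift and turn from the pose measured when the call began, along the tool's axes at that moment; what a row does not reach only later rows make up. A row lasts 1/10 s, in which the tool goes at most 50 mm and 8.59 degrees, less where a joint would pass 70% of its speed; a pose out of reach is approached as far as the arm can. A call with a gripper value outside its range is refused whole. "hand" is the gripper's target within -1 to 1 (shut at 1, half-way at 0, fully open at -1), set as the call begins (left out, the last holds). The fingers move at their own pace and stop on an object; the grip force is fixed at half the most. Time passes only in rows, so rows that repeat a pose let the fingers close. It gives the time, the measured TCP pose, the force and the opening at its end, in the units of the state.
- env.observe(): the state, without advancing time (a new reading comes with each control period).
- env.snapshot(name): name is "side" or "top"; returns the picture (420x560x3 uint8, red, green, blue); there is no depth.
- env.camera_params(name): a dict with "camera_matrix" (3x3 intrinsics, pixels), "R" (3x3) and "t" (3): a world point X has camera coordinates R X + t. Camera axes: x right, y down, z forward; pixel columns grow to the right and rows downward; lengths in m; the calibration is good to about 2 mm. A picture is of the moment at which its call begins. camera_params takes no time and is no camera call.
- env.job_done(): hands the job in, once; it reports no verdict.
The state is a dict: "time_s": time; "joint_pos": joint angles; "qd": joint speeds; "joint_torque": joint torques, N m; "tool_pos": TCP position; "tcp_rot": TCP orientation; "wrist_force": force on the tool from outside, world axes, zero at the start; "wrist_torque": the same for the moment, N m; "gripper_width": finger opening in m.
Only numpy, scipy, OpenCV 4.12 (cv2) and the standard library are available. Lean on these libraries where they do the work, as an engineer would, in place of code of your own. Each camera call takes 0.05 s, during which the arm holds its last target.

TASK

Set the dose stop of the white syringe-filling jig with its black handwheel. The drive has slack, so turn the wheel anticlockwise past the green dial mark until the red stop pointer has gone clearly past its green line too, then come back clockwise onto the mark so that the slack stays taken up, and leave the wheel's white line on the green dial mark with the stop's pointer on its green line. Turn only the wheel: do not push the stop by hand, leave the other things on the table where they are, and let go of the wheel at the end.

Things in the scene. Friction and masses are not known exactly. Their poses are not given: they have to be found in the camera images.
- jig: White wedge console fixed to the table, 170 mm deep (x), 220 wide (y); behind it a grey bed 90 x 260 mm, 50 high. Origin: on the table under the wedge's middle. Its low front edge (-x, 28 mm high) looks to the robot; the face rises towards +x at 30 degrees to 126 mm, so the wheel's axis leans 30 degrees from vertical towards the jig's -x.
- wheel_centre (a point): Centre of the black handwheel's rim: a cylinder 56 mm in diameter, 20 thick, its middle 45 mm above the sloping face; clear beneath it down to a dial disc (92 mm in diameter, top 9 mm above the face) but for a 24 mm hub. z: wheel axis, out of the face; x: along the white line, turning with the wheel. Anticlockwise (facing it) is + about z. Needs about 0.2 N m to drive, 0.04 in the slack; stays.
- dial_line (a point): Outer end of the white line on the wheel's dial disc, 45 mm from the axis and 36 mm below wheel_centre along it; turns with the wheel.
- dial_mark (a point): Point at the tip of the green triangle painted on the face, uphill of the wheel: dial_line coincides with it when the wheel is set. The line starts 0.3 to 1.8 rad clockwise of it. Fixed to the jig; x: uphill along the face, z: the wheel's axis, outwards.
- stop: Dose stop sliding on rods on the bed: aluminium block 50 x 36 x 30 mm with a red plate; origin: its middle. Wheel anticlockwise drives it to the jig's +y, clockwise to -y, 10 mm per rad; at each reversal the wheel turns 0.6 rad free before the stop follows. Travel: 22 mm short of (-y) to 10 mm past its line. Wheel on its mark: stop on its line if reached clockwise, 6 mm short if anticlockwise.
- stop_pointer (a point): Tip of the red pointer on the stop's +x side; moves with the stop.
- gauge_line (a point): Green line across the white scale on the bed, under the pointer; y is the stop's direction of travel (the jig's y). The pointer is on the line when both have the same y in this frame, and past it when its y is greater.
- sharps_mid (a point): Bystander: middle of a red sharps container, 120 x 150 mm and 218 mm high, loose.
- sanitiser_mid (a point): Bystander: middle of a clear pump bottle, 62 mm in diameter and 170 mm high, loose.
- basket_mid (a point): Bystander: middle of a lime-green basket of syringes, 200 x 162 mm and 65 mm high, loose.
- vials_mid (a point): Bystander: middle of a small blue vial tray, 90 x 60 mm and 43 mm high, loose.

How it is judged (in metres and radians):
On the way:
1. the stop's pointer has been wound past its green line (by more than 1 mm) (y of stop_pointer in the frame of gauge_line above 0.001 m), for 0.1 s.
At the end, for the whole second after the job is handed in: The white dial line is within 5 mm of the green mark's tip, the stop's pointer is within 1.5 mm of its green line, both at rest and the wheel let go (distance between dial_line and dial_mark below 0.005 m and y of stop_pointer in the frame of gauge_line between -0.0015 and 0.0015 m and linear speed of stop below 0.005 m/s and contact force between the fingers and anything else below 0.5 N); the robot touches nothing.
It fails at once if the stop is pushed by hand (over 2 N) (contact force between any of the fingers, the arm and stop above 2 N).
It fails at once if a bystander is moved by more than 20 mm (distance of any of sharps_mid, sanitiser_mid, basket_mid, vials_mid from where it was at the start of the episode above 0.02 m).
It also fails if it takes over 54 s, if anything falls off the work surface, if the arm or the gripper's body presses on something with over 40 N, if the wrist force passes 120 N, or if a joint passes its speed limit or range.

## Working session

There is one attempt and no reset: what is moved stays moved. The work goes in short steps, Python scripts to look and compute and a tool call to move; the robot and the scene stay as the last step left them, time stands still between calls to the robot, and variables do not carry over. Pictures are saved under pics/ and viewed, and the job is handed in when it is done.

Besides the shell and the picture viewer there is one more tool, called after "Emit:" in YAML: its name, and indented under it one key for each argument. apply_moves: Moves the arm, as the interface text tells. Its arguments: {"type":"object","properties":{"commands":{"type":"array","items":{"type":"array"}},"hand":{"type":"number"}},"required":["commands"]}

```bash
mkdir -p pics; ls
python3 - <<'E'
from cell import env
import cv2,numpy as np
np.set_printoptions(precision=4,suppress=True)
for n in("side","top"):
    im=env.snapshot(n); cv2.imwrite(f"pics/{n}0.png",im[:,:,::-1]); p=env.camera_params(n)
    print(n,p["camera_matrix"],p["R"],p["t"], -p["R"].T@p["t"])
s=env.observe(); print(s)
E
```

```text
pics
side [[514.6832   0.     278.0276]
 [  0.     514.6832 211.2493]
 [  0.       0.       1.    ]] [[ 0.9644 -0.2639 -0.018 ]
 [-0.2021 -0.6912 -0.6939]
 [ 0.1707  0.6728 -0.7199]] [-0.4882  0.2148  1.1072] [ 0.3253 -0.7253  0.9374]
top [[418.8515   0.     283.4505]
 [  0.     418.8515 201.8575]
 [  0.       0.       1.    ]] [[-0.0169 -0.9997  0.015 ]
 [-0.9861  0.0142 -0.1656]
 [ 0.1654 -0.0176 -0.9861]] [0.0352 0.5197 1.1146] [0.3287 0.0474 1.1846]
{'time_s': 0.1, 'joint_pos': array([66.4366, 11.8799, 88.3937, -0.0006, 79.8428, -8.623 ]), 'qd': array([-0.0371, -0.0925, -0.1895,  0.0232,  0.0384,  0.0095]), 'joint_torque': array([ -0.0004, -37.1871, -28.229 ,   0.0699,   0.0312,  -0.0001]), 'tool_pos': array([0.148 , 0.5549, 0.2044]), 'tcp_rot': array([[-0.0008, -0.9662,  0.2578],
       [-0.0019,  0.2578,  0.9662],
       [-1.    ,  0.0003, -0.002 ]]), 'wrist_force': array([ 0.4049,  0.3833, -0.2839]), 'wrist_torque': array([-0.0307,  0.0222, -0.0251]), 'gripper_width': 0.09374446951459153}
```

View pics/side0.png

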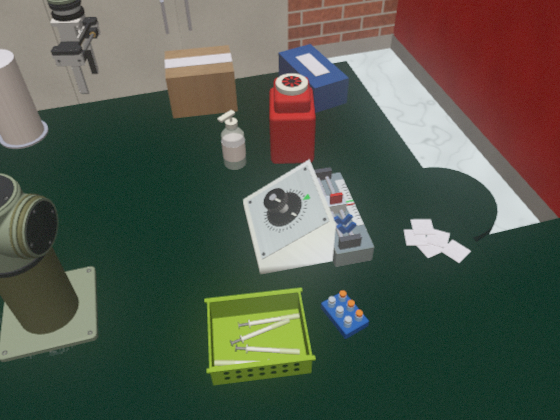

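View pics/top0.png

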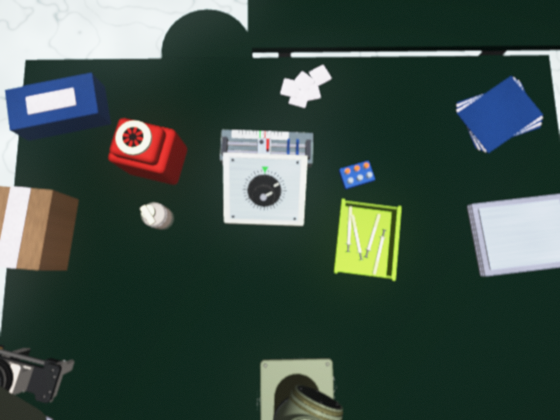

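Side view: jig at about (295,215), wheel near (275,200), green mark at (307,197). Top view: jig at (263,180), wheel (264,188), green mark (264,170), red stop (268,145). I'll zoom in.

Run:
```python
import cv2,numpy as np
a=cv2.imread("pics/side0.png")[155:275,230:380]; b=cv2.imread("pics/top0.png")[122:232,210:325]
cv2.imwrite("pics/z1.png",cv2.resize(a,None,fx=5,fy=5,interpolation=cv2.INTER_CUBIC))
cv2.imwrite("pics/z2.png",cv2.resize(b,None,fx=5,fy=5,interpolation=cv2.INTER_CUBIC))
```

```text
(no output)
```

View pics/z1.png

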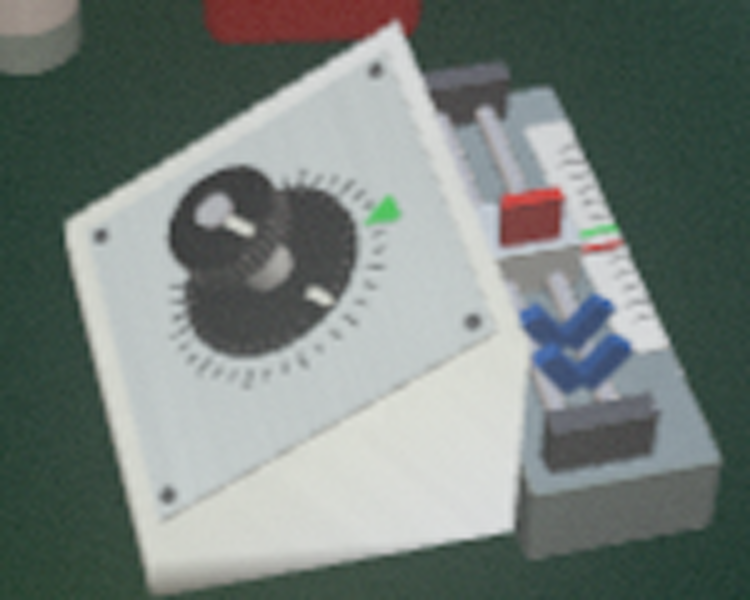

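View pics/z2.png

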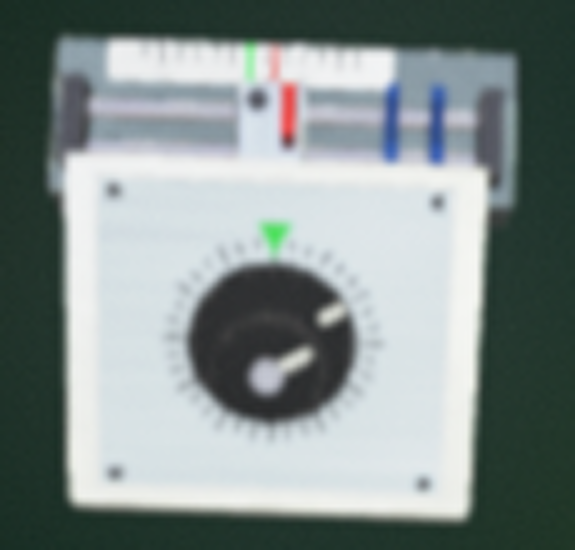

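```bash
cat > h.py <<'E'
import cv2,numpy as np
from cell import env
np.set_printoptions(precision=4,suppress=True)
P={n:env.camera_params(n) for n in("side","top")}
def proj(n):
    p=P[n]; return p["camera_matrix"]@np.c_[p["R"],p["t"]]
def tri(a,b):
    X=cv2.triangulatePoints(proj("side"),proj("top"),np.array(a,float).reshape(2,1),np.array(b,float).reshape(2,1))[:,0]
    X=X[:3]/X[3]
    r=[np.linalg.norm(pix(n,X)-np.array(q)) for n,q in(("side",a),("top",b))]
    return X,max(r)
def pix(n,X):
    h=proj(n)@np.r_[X,1]; return h[:2]/h[2]
def ray(n,q):
    p=P[n]; d=p["R"].T@np.linalg.inv(p["camera_matrix"])@np.r_[q,1.]; return -p["R"].T@p["t"],d/np.linalg.norm(d)
def onplane(n,q,X0,nn):
    c,d=ray(n,q); return c+d*((X0-c)@nn)/(d@nn)
def blob(mask,c,r):
    # centroid of mask near c
    m=np.zeros_like(mask);x,y=map(int,c);m[y-r:y+r+1,x-r:x+r+1]=mask[y-r:y+r+1,x-r:x+r+1]
    M=cv2.moments(m.astype(np.uint8),True); return (M["m10"]/M["m00"],M["m01"]/M["m00"]) if M["m00"] else None
def z(off,q): return ((q[0]+.5)/5-.5+off[0],(q[1]+.5)/5-.5+off[1])
E
cat > m.py <<'E'
from h import *
S=(230,155);T=(210,122)
def both(name,s,t):
    X,r=tri(z(S,s),z(T,t)); print(name,X,"res px %.2f"%r); return X
b=[both(n,s,t) for n,s,t in(("boltUL",(376,70),(113,190)),("boltUR",(473,321),(437,202)),("boltLR",(168,495),(424,484)),("boltLL",(100,236),(115,473)))]
b=np.array(b); c=b.mean(0); u,s,v=np.linalg.svd(b-c); n=v[2]*np.sign(v[2][2]); print("n",n,"tilt",np.degrees(np.arccos(n[2])),"c",c,"sv",s)
print("edges",np.linalg.norm(b[0]-b[1]),np.linalg.norm(b[0]-b[3]))
cap=both("cap",(213,208),(266,377))
tip=both("greentip",(366,224),(274,257))
le=both("lineend",(331,302),(344,310))
ptr=both("pointer",(600,246),(275,60)); gl=both("gauge",(600,231),(251,60))
print("cap above face",(cap-c)@n,"tip",(tip-c)@n,"le",(le-c)@n)
ax=cap-n*((cap-c)@n); print("axis foot",ax,"bolt c",c,"tip-dist",np.linalg.norm(tip-ax-n*((tip-ax)@n)),"line dist",np.linalg.norm(le-ax-n*((le-ax)@n)))
E
python3 m.py
```

```text
boltUL [0.6204 0.1611 0.1168] res px 0.68
boltUR [ 0.6115 -0.0088  0.1172] res px 0.71
boltLR [ 0.4728 -0.0024  0.0373] res px 0.61
boltLL [0.4812 0.168  0.0365] res px 0.74
n [-0.4981  0.0284  0.8666] tilt 29.928693123354723 c [0.5465 0.0795 0.0769] sv [0.1704 0.1606 0.    ]
edges 0.17020147138492567 0.16090206155228093
cap [0.5182 0.0814 0.1269] res px 0.53
greentip [0.5887 0.0773 0.1006] res px 0.08
lineend [0.5609 0.0406 0.0937] res px 0.09
pointer [0.7101 0.0774 0.053 ] res px 1.39
gauge [0.7141 0.0908 0.0485] res px 0.59
cap above face 0.057453385881584156 tip -0.0005656615144854411 le 0.006255415415638814
axis foot [0.5468 0.0797 0.0771] bolt c [0.5465 0.0795 0.0769] tip-dist 0.04810937830188471 line dist 0.04436728819544784
```

```bash
cat > g.py <<'E'
from h import *
import sys
n=np.array([-0.4981,0.0284,0.8666]); n/=np.linalg.norm(n)
foot=np.array([0.5468,0.0797,0.0771]); W=foot+.045*n
ey=np.array([-n[1]*-1,0,0]); h=-np.r_[n[:2],0]; h/=np.linalg.norm(h); ey=np.cross([0,0,1],h)  # jig x(h), y
up=np.cross(ey,n)
def delta(target,phi):
    "shift cm in tool axes, twist rad to bring TCP to target & jaw z to jig y turned by phi deg (acw)"
    s=env.observe(); R=s["tcp_rot"]
    d=R.T@(target-s["tool_pos"])*100
    z=R[:,2]; az=np.arctan2(z@-h,z@ey)   # acw angle from jig y
    tw=-(np.radians(phi)-az); tw=(tw+np.pi)%(2*np.pi)-np.pi
    print("t",s["time_s"],"tcp",s["tool_pos"],"phi now",np.degrees(az),"width",s["gripper_width"],"F",s["wrist_force"],"j",s["joint_pos"])
    print("shift cm",d,"twist",tw)
def ang(X):
    r=X-foot; return np.arctan2(r@ey,r@up)  # acw from uphill: acw is up->ey?
E
python3 - <<'E'
from g import *
print("W",W,"up",up,"ey",ey,"check acw",np.cross(n,up)@ey)
for nm,X in(("tip",[0.5887,0.0773,0.1006]),("line",[0.5609,0.0406,0.0937])): print(nm,ang(np.array(X)))
delta(np.array([W[0],W[1],0.30]),-35)
E
```

```text
W [0.5244 0.081  0.1161] up [ 0.8652 -0.0493  0.4989] ey [ 0.0569  0.9984 -0.    ] check acw 0.9999999999999998
tip -0.0002283726523095884
line -1.040619488719784
t 0.1 tcp [0.148  0.5549 0.2044] phi now -11.6770287822542 width 0.09374446951459153 F [ 0.4049  0.3833 -0.2839] j [66.4366 11.8799 88.3937 -0.0006 79.8428 -8.623 ]
shift cm [ -9.4991 -48.5845 -36.1043] twist 0.4070626390975356
```

Emit:
apply_moves:
  commands:
    - [[-5, 0, 0], 0.0]
    - [[-9.5, 0, 0], 0.0]
    - [[-9.5, -5, -3.7], 0.1]
    - [[-9.5, -9, -6.7], 0.2]
    - [[-9.5, -13, -9.7], 0.3]
    - [[-9.5, -17, -12.7], 0.407]
    - [[-9.5, -21, -15.6], 0.407]
    - [[-9.5, -25, -18.6], 0.407]
    - [[-9.5, -29, -21.6], 0.407]
    - [[-9.5, -33, -24.5], 0.407]
  hand: -1

```text
time_s: 1.1
tool_pos: [0.3974, 0.24, 0.2995]
tcp_rot: [[-0.001, -0.785, 0.619], [-0.002, 0.619, 0.785], [-1.0, -0.0, -0.002]]
wrist_force: [0.5, 0.1, 0.3]
gripper_width: 0.0939
```

```bash
python3 -c "
from g import *
delta(np.array([W[0],W[1],0.30]),-35)"
```

```text
t 1.1 tcp [0.3974 0.24   0.2995] phi now -34.99353000857582 width 0.09394337904519366 F [0.4934 0.0711 0.2609] j [ 20.4834  -5.3985  95.4236  -0.0769  90.0635 -31.2599]
shift cm [ -0.031  -19.8179  -4.6203] twist 0.00011292265292794923
```

Emit:
apply_moves:
  commands:
    - [[0, -4, -1], 0]
    - [[0, -8, -2], 0]
    - [[0, -12, -3], 0]
    - [[0, -16, -4], 0]
    - [[0, -19.8, -4.6], 0]
    - [[0, -19.8, -4.6], 0]
    - [[0, -19.8, -4.6], 0]

```text
time_s: 1.8
tool_pos: [0.5241, 0.0807, 0.2988]
tcp_rot: [[-0.003, -0.784, 0.621], [-0.001, 0.621, 0.784], [-1.0, 0.002, -0.003]]
wrist_force: [0.0, 0.9, 0.4]
gripper_width: 0.0941
```

```bash
python3 -c "
from g import *
delta(np.array([W[0],W[1],0.099]),-35)
im=env.snapshot('side');cv2.imwrite('pics/s1.png',im[:,:,::-1])"
```

```text
t 1.8 tcp [0.5241 0.0807 0.2988] phi now -35.09181043441885 width 0.0940581809276247 F [0.0296 0.856  0.3919] j [ -0.5473   3.1806  87.0822  -0.0771  89.919  -52.1918]
shift cm [19.9773 -0.0395  0.0955] twist -0.0016023943682954567
```

View pics/s1.png

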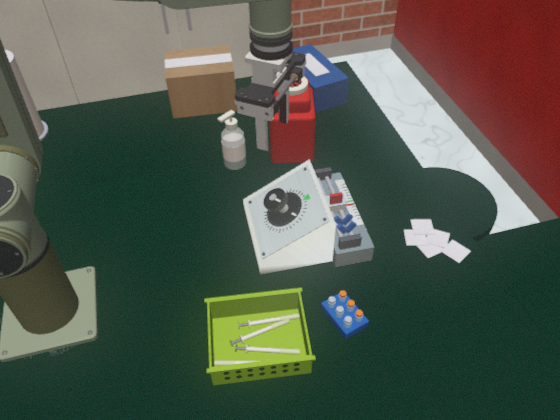

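The gripper hangs clear above the jig at (270,110). I'll lower it.

Emit:
apply_moves:
  commands:
    - [[4, 0, 0], 0]
    - [[8, 0, 0], 0]
    - [[11, 0, 0], 0]
    - [[14, 0, 0], 0]
    - [[16, 0, 0.1], 0]
    - [[18, 0, 0.1], 0]
    - [[19.5, 0, 0.1], 0]
    - [[20, 0, 0.1], 0]
    - [[20, 0, 0.1], 0]

```text
time_s: 2.75
tool_pos: [0.5226, 0.0831, 0.0985]
tcp_rot: [[-0.004, -0.786, 0.618], [-0.001, 0.618, 0.786], [-1.0, 0.003, -0.004]]
wrist_force: [0.1, -0.0, -0.4]
gripper_width: 0.0936
```

```bash
python3 -c "
from g import *
delta(np.array([W[0],W[1],0.099]),-35)
im=env.snapshot('side')[120:270,220:390];cv2.imwrite('pics/s2.png',cv2.resize(im[:,:,::-1],None,fx=4,fy=4,interpolation=2))"
```

```text
t 2.75 tcp [0.5226 0.0831 0.0985] phi now -34.91674896756705 width 0.09361652047604509 F [ 0.1465 -0.0078 -0.4106] j [ -0.3017  13.0926 100.4078  -0.0728  66.7539 -52.0925]
shift cm [-0.0478 -0.2654 -0.055 ] twist 0.0014530046216396642
```

View pics/s2.png

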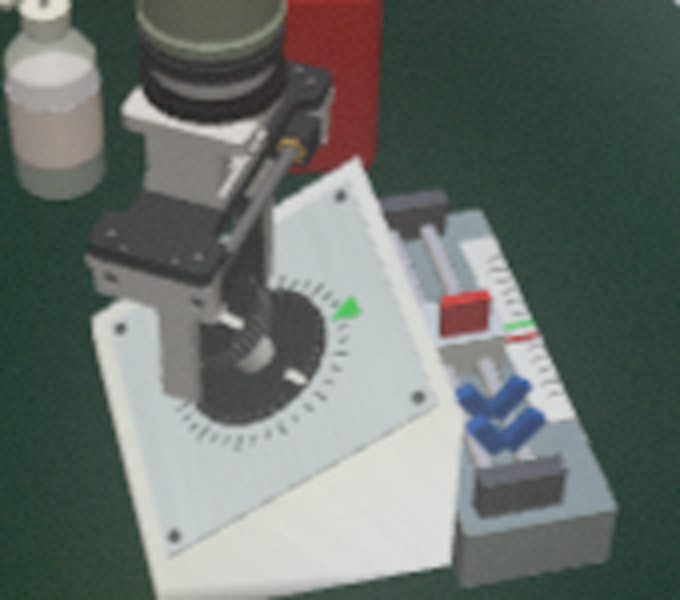

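The fingers straddle the wheel (rim at about (215,345) in the crop), and the line and pointer haven't moved. I'll correct the centring and close.

Emit:
apply_moves:
  commands:
    - [[0, -0.3, 0], 0]
    - [[0, -0.3, 0], 0]
    - [[0, -0.3, 0], 0]

```text
time_s: 3.1
tool_pos: [0.5267, 0.0809, 0.1004]
tcp_rot: [[-0.001, -0.786, 0.618], [-0.001, 0.618, 0.786], [-1.0, -0.0, -0.001]]
wrist_force: [0.2, 0.1, -0.4]
gripper_width: 0.0939
```

Emit:
apply_moves:
  commands:
    - [[0, 0, 0], 0]
    - [[0, 0, 0], 0]
    - [[0, 0, 0], 0]
    - [[0, 0, 0], 0]
    - [[0, 0, 0], 0]
    - [[0, 0, 0], 0]
    - [[0, 0, 0], 0]
    - [[0, 0, 0], 0]
  hand: 1

```text
time_s: 3.9
tool_pos: [0.5252, 0.0795, 0.1001]
tcp_rot: [[-0.004, -0.786, 0.618], [-0.004, 0.618, 0.786], [-1.0, 0.001, -0.006]]
wrist_force: [-3.6, -3.9, 2.8]
gripper_width: 0.057
```

```bash
python3 -c "
from g import *
delta(np.array([W[0],W[1],0.099]),-35)"
```

```text
t 3.9 tcp [0.5252 0.0795 0.1001] phi now -34.91519137572284 width 0.05704847994642172 F [-3.5857 -3.8759  2.8282] j [ -0.58    13.2106 100.0409  -0.2614  66.9911 -52.2987]
shift cm [0.1144 0.1617 0.0677] twist 0.0014801897277232356
```

Emit:
apply_moves:
  commands:
    - [[0.1, 0.1, 0.1], -0.06]
    - [[0.1, 0.1, 0.1], -0.12]
    - [[0.1, 0.1, 0.1], -0.18]
    - [[0.1, 0.1, 0.1], -0.24]
    - [[0.1, 0.1, 0.1], -0.3]
    - [[0.1, 0.1, 0.1], -0.36]
    - [[0.1, 0.1, 0.1], -0.42]
    - [[0.1, 0.1, 0.1], -0.48]
    - [[0.1, 0.1, 0.1], -0.54]
    - [[0.1, 0.1, 0.1], -0.6]

```text
time_s: 4.9
tool_pos: [0.526, 0.0797, 0.0991]
tcp_rot: [[-0.002, -0.998, 0.065], [-0.006, 0.065, 0.998], [-1.0, 0.002, -0.006]]
wrist_force: [1.3, -2.9, -1.3]
gripper_width: 0.0555
```

```bash
python3 -c "
from g import *
delta(np.array([W[0],W[1],0.099]),35)
for n,b in (('side',(155,275,230,380)),('top',(122,232,210,325))):
  im=env.snapshot(n)[b[0]:b[1],b[2]:b[3],::-1];cv2.imwrite('pics/%s3.png'%n,cv2.resize(im,None,fx=5,fy=5,interpolation=2))"
```

```text
t 4.9 tcp [0.526  0.0797 0.0991] phi now -0.46856375906715025 width 0.055504640854979845 F [ 1.2799 -2.9138 -1.3119] j [ -0.4854  13.3174 100.0542  -0.3745  66.7625 -86.6051]
shift cm [0.0066 0.1679 0.1178] twist -0.6190432185492583
```

View pics/side3.png

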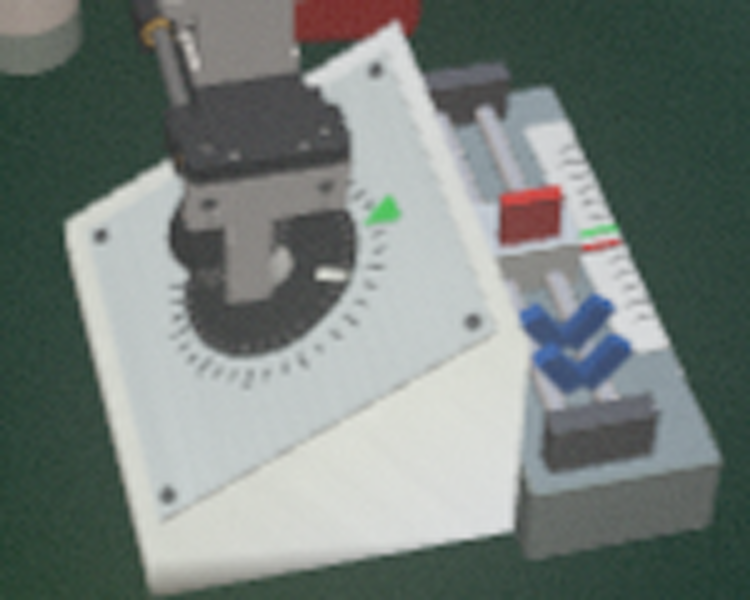

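View pics/top3.png

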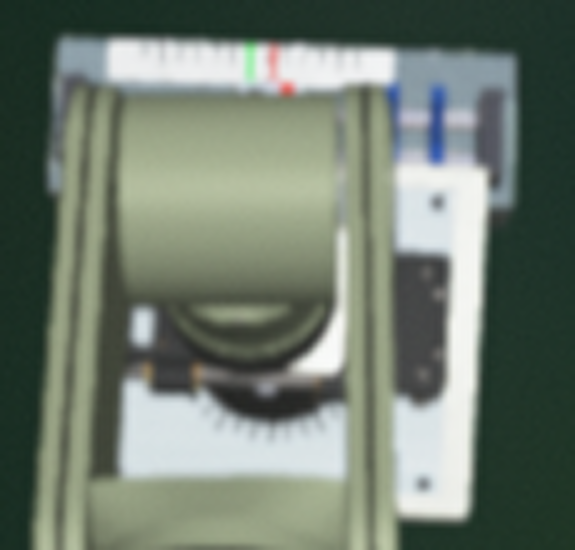

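Working: the white line is now at side-crop (335,273), down from (320,297), while the pointer (red (602,245)) has not yet moved. Continuing the stroke.

Emit:
apply_moves:
  commands:
    - [[0, 0.1, 0.1], -0.06]
    - [[0, 0.1, 0.1], -0.12]
    - [[0, 0.1, 0.1], -0.18]
    - [[0, 0.1, 0.1], -0.24]
    - [[0, 0.1, 0.1], -0.3]
    - [[0, 0.1, 0.1], -0.36]
    - [[0, 0.1, 0.1], -0.42]
    - [[0, 0.1, 0.1], -0.48]
    - [[0, 0.1, 0.1], -0.54]
    - [[0, 0.1, 0.1], -0.6]

```text
time_s: 6.0
tool_pos: [0.5251, 0.0797, 0.0996]
tcp_rot: [[-0.002, -0.861, -0.508], [-0.008, -0.508, 0.861], [-1.0, 0.006, -0.006]]
wrist_force: [-3.2, -1.8, 4.3]
gripper_width: 0.0568
```

```bash
cat > meas.py <<'E'
from g import *
import sys
gn=np.array([0,0,1.])
def measure(tag=None,show=True):
    im=env.snapshot("side")
    if tag:
        c=im[155:275,230:380,::-1]; cv2.imwrite(f"pics/{tag}.png",cv2.resize(c,None,fx=5,fy=5,interpolation=2))
    # white pixels on dial plane at radius 28..46mm
    hsv=cv2.cvtColor(im,cv2.COLOR_RGB2HSV)
    X0=foot+.009*n; pts=[]
    for y in range(185,235):
        for x in range(262,308):
            if im[y,x].min()>110:
                X=onplane("side",(x,y),X0,n); r=X-X0; rad=np.linalg.norm(r)
                if .029<rad<.045: pts.append((rad,np.arctan2(r@ey,r@up),im[y,x].min()))
    pts=np.array(pts)
    if len(pts): print("line: n",len(pts),"angles mean",np.average(pts[:,1],weights=pts[:,2]-100.),"range",pts[:,1].min(),pts[:,1].max())
    # pointer vs gauge on scale, side view
    H,S,V=[hsv[...,k].astype(int) for k in range(3)]
    box=np.zeros(H.shape,bool); box[190:225,344:362]=1
    for nm,m in(("red",((H<8)|(H>172))&(S>70)&box),("green",(H>45)&(H<85)&(S>70)&(V>110)&box)):
        w=m*S; ys,xs=np.nonzero(m)
        if len(ys):
            q=np.array([(xs*w[ys,xs]).sum(),(ys*w[ys,xs]).sum()])/w[ys,xs].sum()
            X=onplane("side",q,np.array([0,0,.051]),gn); print(nm,len(ys),q,"y_jig mm %.1f x_jig %.1f"%(X@ey*1e3,X@h*1e3))
measure(sys.argv[1] if len(sys.argv)>1 else None)
E
python3 meas.py s4; python3 -c "
from g import *
delta(np.array([W[0],W[1],0.099]),35)"
```

```text
line: n 107 angles mean 0.7208498790539994 range -0.5789056328085792 3.086837176630203
red 8 [349.0774 202.7929] y_jig mm 122.4 x_jig 702.3
green 10 [349.7897 200.5682] y_jig mm 129.3 x_jig 706.3
t 6.05 tcp [0.5252 0.0803 0.0995] phi now 33.92934810886454 width 0.057072298177250784 F [ 0.1635 -2.0496  1.5005] j [  -0.3845   13.2001  100.1486   -0.4408   66.7673 -120.8755]
shift cm [0.045  0.0295 0.1013] twist -0.01868640064301763
```

View pics/s4.png

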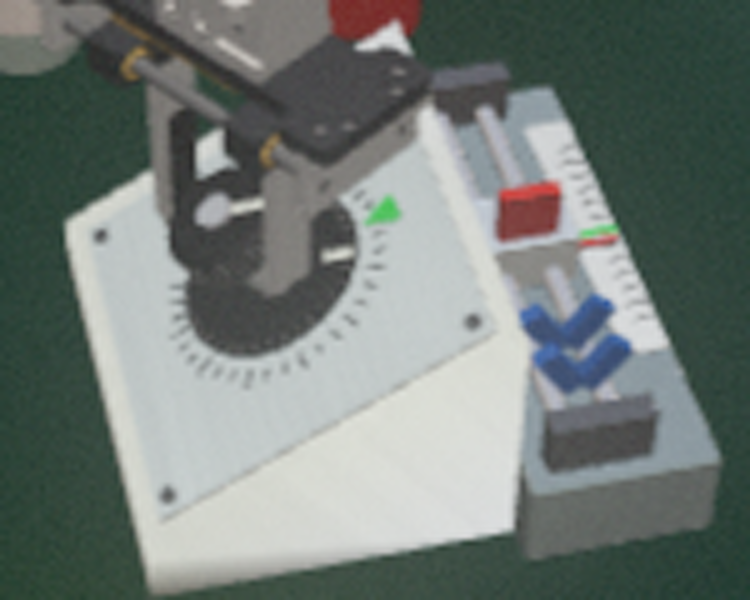

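Run:
```python
from g import *
X0=foot+.009*n
for q in((331,302),(345,276),(355,252),(320,296),(331,273),(338,254)):
    X=onplane("side",z((230,155),q),X0,n); r=X-X0; print(q,np.linalg.norm(r),np.arctan2(r@ey,r@up))
```

```text
(331, 302) 0.04686079818583484 -1.0555467213983232
(345, 276) 0.04549939847831407 -0.7524500671325645
(355, 252) 0.046433220807630786 -0.4735889170271677
(320, 296) 0.03909054584990544 -1.0623429237546267
(331, 273) 0.03714326574712251 -0.7415649877633387
(338, 254) 0.0374315423053612 -0.4682827468204648
```

Angles from the dial plane: the line went −1.05 → −0.745 → −0.47 rad, about 0.48 of the twist (pads slip axially on the tilted rim). Pointer is now ~7 mm short. I'll ratchet: open, twist back, regrip.

Emit:
apply_moves:
  commands:
    - [[0, 0, 0.1], 0]
    - [[0, 0, 0.1], 0]
    - [[0, 0, 0.1], 0]
    - [[0, 0, 0.1], 0]
    - [[0, 0, 0.1], 0]
    - [[0, 0, 0.1], 0.13]
    - [[0, 0, 0.1], 0.26]
    - [[0, 0, 0.1], 0.39]
    - [[0, 0, 0.1], 0.52]
    - [[0, 0, 0.1], 0.65]
  hand: -1

```text
time_s: 7.05
tool_pos: [0.5246, 0.0812, 0.0994]
tcp_rot: [[-0.002, -0.993, 0.12], [-0.007, 0.12, 0.993], [-1.0, 0.001, -0.007]]
wrist_force: [-0.7, -0.4, -0.5]
gripper_width: 0.0941
```

Emit:
apply_moves:
  commands:
    - [[0, 0, 0], 0.13]
    - [[0, 0, 0], 0.26]
    - [[0, 0, 0], 0.39]
    - [[0, 0, 0], 0.52]
    - [[0, 0, 0], 0.65]
    - [[0, 0, 0], 0.72]
    - [[0, 0, 0], 0.72]

```text
time_s: 7.75
tool_pos: [0.5245, 0.0813, 0.0993]
tcp_rot: [[-0.002, -0.667, 0.745], [-0.007, 0.745, 0.667], [-1.0, -0.003, -0.006]]
wrist_force: [0.8, 0.2, -0.7]
gripper_width: 0.0939
```

```bash
python3 meas.py s5; python3 -c "
from g import *
delta(np.array([W[0],W[1],0.099]),-40)"
```

```text
line: n 49 angles mean 0.6259916935517538 range -0.5815285020421385 1.9520466319106076
red 8 [349.0885 202.792 ] y_jig mm 122.4 x_jig 702.4
green 10 [349.8006 200.5701] y_jig mm 129.3 x_jig 706.3
t 7.8 tcp [0.5245 0.0813 0.0994] phi now -44.802701927729224 width 0.09392997924471973 F [-0.4018 -0.0478 -0.1156] j [ -0.2798  13.1654 100.204   -0.4252  66.7622 -42.0462]
shift cm [ 0.0367 -0.0138 -0.0338] twist -0.08382296163075376
```

View pics/s5.png

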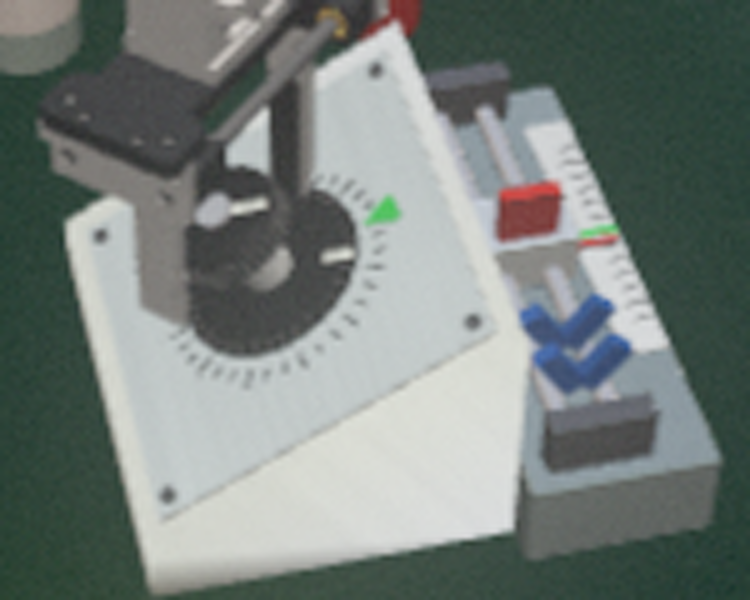

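The wheel stayed put (line still at (338,254)) with the gripper at φ = −45°. Regrip and turn.

Emit:
apply_moves:
  commands:
    - [[0, 0, 0], 0]
    - [[0, 0, 0], 0]
    - [[0, 0, 0], 0]
    - [[0, 0, 0], 0]
    - [[0, 0, 0], 0]
    - [[0, 0, 0], 0]
    - [[0, 0, 0], 0]
    - [[0, 0, 0], -0.06]
    - [[0, 0, 0], -0.14]
    - [[0, 0, 0], -0.22]
  hand: 1

```text
time_s: 8.8
tool_pos: [0.5239, 0.0799, 0.0989]
tcp_rot: [[-0.004, -0.816, 0.579], [-0.009, 0.579, 0.816], [-1.0, -0.002, -0.01]]
wrist_force: [-0.5, -6.2, -3.8]
gripper_width: 0.0569
```

Emit:
apply_moves:
  commands:
    - [[0, 0, 0], -0.08]
    - [[0, 0, 0], -0.16]
    - [[0, 0, 0], -0.24]
    - [[0, 0, 0], -0.32]
    - [[0, 0, 0], -0.4]
    - [[0, 0, 0], -0.48]
    - [[0, 0, 0], -0.56]
    - [[0, 0, 0], -0.64]
    - [[0, 0, 0], -0.72]
    - [[0, 0, 0], -0.8]

```text
time_s: 9.8
tool_pos: [0.5242, 0.0791, 0.0985]
tcp_rot: [[-0.003, -0.983, -0.183], [-0.011, -0.183, 0.983], [-1.0, 0.005, -0.01]]
wrist_force: [2.2, -0.3, -5.5]
gripper_width: 0.0559
```

Emit:
apply_moves:
  commands:
    - [[0, 0, 0], -0.08]
    - [[0, 0, 0], -0.16]
    - [[0, 0, 0], -0.24]
    - [[0, 0, 0], -0.32]
    - [[0, 0, 0], -0.4]
    - [[0, 0, 0], -0.48]
    - [[0, 0, 0], -0.54]

```text
time_s: 10.5
tool_pos: [0.5245, 0.0794, 0.0986]
tcp_rot: [[-0.002, -0.748, -0.663], [-0.01, -0.663, 0.748], [-1.0, 0.008, -0.006]]
wrist_force: [-1.3, 0.5, 0.1]
gripper_width: 0.0567
```

```bash
python3 meas.py s6; python3 -c "
from g import *
delta(np.array([W[0],W[1],0.099]),45)"
```

```text
line: n 75 angles mean 0.6392203499758726 range 0.08024088669829917 3.086837176630203
red 8 [348.1088 200.6349] y_jig mm 130.0 x_jig 702.3
green 1 [353. 200.] y_jig mm 129.4 x_jig 714.5
t 10.55 tcp [0.5246 0.0795 0.0986] phi now 44.92036488750471 width 0.05680367210724483 F [-1.5456  0.8768  0.757 ] j [  -0.3532   13.2091  100.2584   -0.624    66.6514 -131.761 ]
shift cm [-0.0441 -0.0806  0.1189] twist -0.0013898949132391536
```

View pics/s6.png

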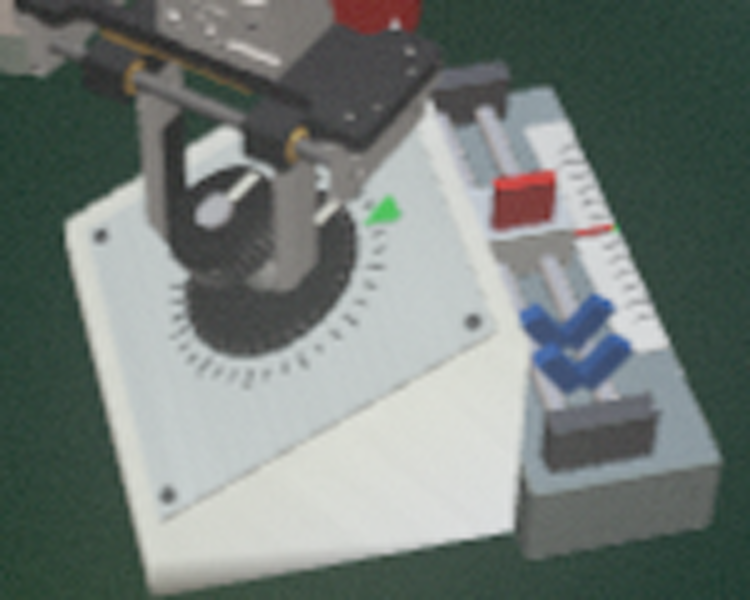

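Run:
```python
from g import *
X0=foot+.009*n
for q in((326,215),(336,206),(319,222)):
    X=onplane("side",z((230,155),q),X0,n); r=X-X0; print(q,np.linalg.norm(r),np.arctan2(r@ey,r@up))
# cap line at height .057 
X0=foot+.057*n
for q in((256,172),(247,180)):
    X=onplane("side",z((230,155),q),X0,n); r=X-X0; print(q,np.linalg.norm(r),np.arctan2(r@ey,r@up))
```

```text
(326, 215) 0.03503237521959077 0.25187723835551223
(336, 206) 0.041243240493191294 0.2580008267792777
(319, 222) 0.030486296450939497 0.23438739148019366
(256, 172) 0.024411938200880227 0.28158405347148396
(247, 180) 0.018993508466364047 0.2815871495921989
```

Line is at +0.25 rad and the pointer is expected to be 3.5 mm short (it is raised, so parallax makes it look on the line). One more full ratchet stroke should give about +0.95.

Emit:
apply_moves:
  commands:
    - [[0, 0, 0.1], 0]
    - [[0, 0, 0.1], 0]
    - [[0, 0, 0.1], 0]
    - [[0, 0, 0.1], 0]
    - [[0, 0, 0.1], 0]
    - [[0, 0, 0.1], 0.13]
    - [[0, 0, 0.1], 0.26]
    - [[0, 0, 0.1], 0.39]
    - [[0, 0, 0.1], 0.52]
    - [[0, 0, 0.1], 0.65]
  hand: -1

```text
time_s: 11.55
tool_pos: [0.524, 0.0803, 0.0986]
tcp_rot: [[-0.002, -0.997, -0.071], [-0.01, -0.071, 0.997], [-1.0, 0.003, -0.01]]
wrist_force: [-0.8, -0.1, -0.2]
gripper_width: 0.0937
```

Emit:
apply_moves:
  commands:
    - [[0, 0, 0], 0.13]
    - [[0, 0, 0], 0.26]
    - [[0, 0, 0], 0.39]
    - [[0, 0, 0], 0.52]
    - [[0, 0, 0], 0.65]
    - [[0, 0, 0], 0.78]
    - [[0, 0, 0], 0.91]
    - [[0, 0, 0], 0.92]

```text
time_s: 12.35
tool_pos: [0.524, 0.0803, 0.0986]
tcp_rot: [[-0.002, -0.661, 0.751], [-0.01, 0.751, 0.661], [-1.0, -0.006, -0.008]]
wrist_force: [0.2, 0.0, 0.8]
gripper_width: 0.094
```

Emit:
apply_moves:
  commands:
    - [[0, -0.1, 0], 0]
    - [[0, -0.1, 0], 0]
    - [[0, -0.1, 0], 0]
    - [[0, -0.1, 0], 0]
    - [[0, -0.1, 0], 0]
    - [[0, -0.1, 0], 0]
    - [[0, -0.1, 0], 0]
    - [[0, -0.1, 0], -0.06]
    - [[0, -0.1, 0], -0.14]
    - [[0, -0.1, 0], -0.22]
  hand: 1

```text
time_s: 13.35
tool_pos: [0.5248, 0.079, 0.0983]
tcp_rot: [[-0.002, -0.81, 0.587], [-0.011, 0.587, 0.81], [-1.0, -0.005, -0.01]]
wrist_force: [3.2, -2.6, -6.0]
gripper_width: 0.0568
```

Emit:
apply_moves:
  commands:
    - [[0, 0, 0], -0.08]
    - [[0, 0, 0], -0.16]
    - [[0, 0, 0], -0.24]
    - [[0, 0, 0], -0.32]
    - [[0, 0, 0], -0.4]
    - [[0, 0, 0], -0.48]
    - [[0, 0, 0], -0.56]
    - [[0, 0, 0], -0.64]
    - [[0, 0, 0], -0.72]
    - [[0, 0, 0], -0.8]

```text
time_s: 14.35
tool_pos: [0.5252, 0.0792, 0.098]
tcp_rot: [[-0.001, -0.985, -0.173], [-0.011, -0.173, 0.985], [-1.0, 0.003, -0.01]]
wrist_force: [-1.8, 2.3, -0.7]
gripper_width: 0.0565
```

Emit:
apply_moves:
  commands:
    - [[0, 0, 0], -0.08]
    - [[0, 0, 0], -0.16]
    - [[0, 0, 0], -0.24]
    - [[0, 0, 0], -0.32]
    - [[0, 0, 0], -0.4]
    - [[0, 0, 0], -0.48]
    - [[0, 0, 0], -0.54]

```text
time_s: 15.05
tool_pos: [0.525, 0.0796, 0.0982]
tcp_rot: [[-0.001, -0.755, -0.656], [-0.01, -0.656, 0.755], [-1.0, 0.007, -0.007]]
wrist_force: [-0.3, 2.4, -2.1]
gripper_width: 0.057
```

```bash
python3 meas.py s7; python3 -c "
from g import *
delta(np.array([W[0],W[1],0.099]),45)
im=env.snapshot('top')[122:232,210:325,::-1];cv2.imwrite('pics/t7.png',cv2.resize(im,None,fx=5,fy=5,interpolation=2))"
```

```text
line: n 59 angles mean 0.9039697122401164 range 0.24495639282859083 3.086837176630203
red 7 [347.1667 198.4116] y_jig mm 137.9 x_jig 702.4
green 8 [349.5713 200.4891] y_jig mm 129.7 x_jig 705.9
t 15.1 tcp [0.525  0.0799 0.098 ] phi now 44.353817213553704 width 0.0568384963730529 F [-1.3899  3.1762 -0.3237] j [  -0.3426   13.255   100.2794   -0.5843   66.5148 -131.1988]
shift cm [-0.1014 -0.0265  0.1233] twist -0.011278017193199208
```

View pics/s7.png

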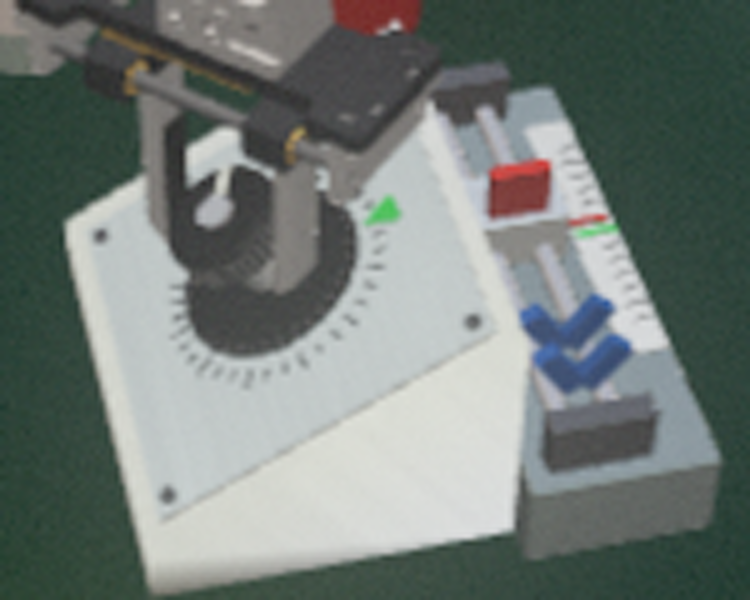

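View pics/t7.png

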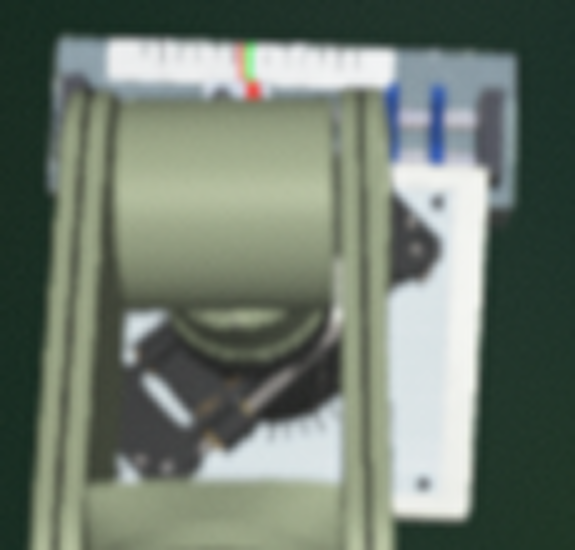

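Top view: red pointer (242,60) is left of the green line (250,60), so it is about 4 mm past. In the side view the cap line is at (224,170), giving a wheel angle of about +0.97 rad. The readings agree. Now clockwise.

Emit:
apply_moves:
  commands:
    - [[0, 0, 0], 0.08]
    - [[0, 0, 0], 0.16]
    - [[0, 0, 0], 0.24]
    - [[0, 0, 0], 0.32]
    - [[0, 0, 0], 0.4]
    - [[0, 0, 0], 0.48]
    - [[0, 0, 0], 0.56]
    - [[0, 0, 0], 0.64]
    - [[0, 0, 0], 0.72]
    - [[0, 0, 0], 0.8]

```text
time_s: 16.15
tool_pos: [0.5251, 0.0804, 0.0977]
tcp_rot: [[-0.001, -0.996, 0.09], [-0.008, 0.09, 0.996], [-1.0, 0.0, -0.008]]
wrist_force: [-0.3, 0.4, -0.6]
gripper_width: 0.0556
```

```bash
python3 meas.py s8; python3 -c "
from g import *
delta(np.array([W[0],W[1],0.099]),-45)
X0=foot+.057*n
for q in((224,170),(222,180)):
    X=onplane('side',z((230,155),q),X0,n); r=X-X0; print(q,np.linalg.norm(r),np.arctan2(r@ey,r@up))
"
```

```text
line: n 125 angles mean 1.2203562891263073 range 0.18588803829289174 3.086837176630203
red 7 [347.1452 198.4167] y_jig mm 137.9 x_jig 702.3
green 8 [349.5479 200.4933] y_jig mm 129.7 x_jig 705.8
t 16.2 tcp [0.525  0.0803 0.0978] phi now -1.9895228530412015 width 0.05554934231433702 F [ 0.0817  0.0358 -2.2718] j [ -0.3344  13.2769 100.2799  -0.5226  66.507  -84.8729]
shift cm [-0.1217  0.0632  0.0635] twist 0.7506744390682081
(224, 170) 0.02083948576184453 1.11646659468901
(222, 180) 0.015297075337379368 1.1076323506732186
```

View pics/s8.png

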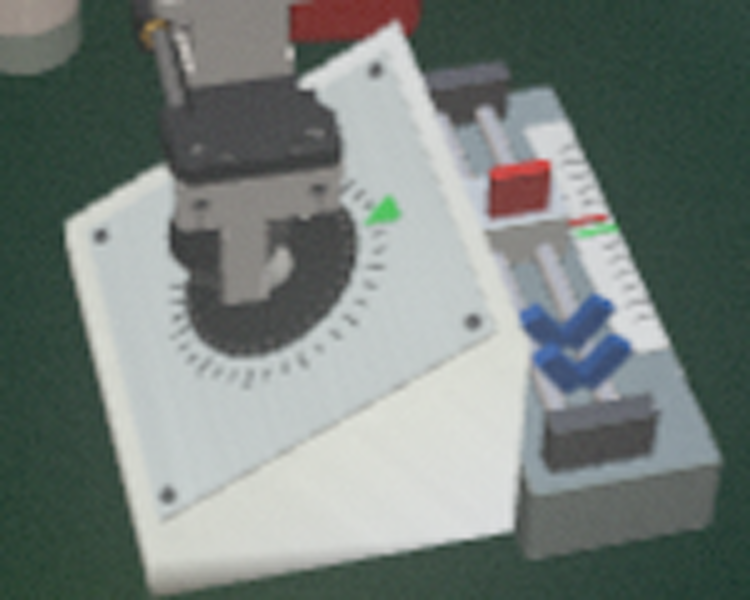

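The line is hidden by the fingers; the stop is unmoved at (586,220), as it should be inside the slack. Continuing to φ = −45°.

Emit:
apply_moves:
  commands:
    - [[0, 0, 0], 0.08]
    - [[0, 0, 0], 0.16]
    - [[0, 0, 0], 0.24]
    - [[0, 0, 0], 0.32]
    - [[0, 0, 0], 0.4]
    - [[0, 0, 0], 0.48]
    - [[0, 0, 0], 0.56]
    - [[0, 0, 0], 0.64]
    - [[0, 0, 0], 0.72]
    - [[0, 0, 0], 0.75]

```text
time_s: 17.2
tool_pos: [0.525, 0.0798, 0.0983]
tcp_rot: [[-0.001, -0.666, 0.746], [-0.009, 0.746, 0.666], [-1.0, -0.006, -0.007]]
wrist_force: [-4.0, -2.1, 4.3]
gripper_width: 0.0567
```

```bash
python3 meas.py s9; python3 -c "
from g import *
delta(np.array([W[0],W[1],0.099]),-45)
"
```

```text
line: n 79 angles mean 1.2012682490842246 range 0.08024088669829917 3.0965200897128216
red 5 [347.1603 199.2165] y_jig mm 135.2 x_jig 701.5
green 9 [349.4202 200.4274] y_jig mm 130.0 x_jig 705.6
t 17.25 tcp [0.5249 0.0799 0.0983] phi now -44.992305208142795 width 0.05666947822212854 F [-4.6731 -2.0107  5.0668] j [ -0.3476  13.2343 100.2633  -0.5743  66.571  -41.8645]
shift cm [-0.0706  0.1169  0.0339] twist 0.00013429945316367764
```

View pics/s9.png

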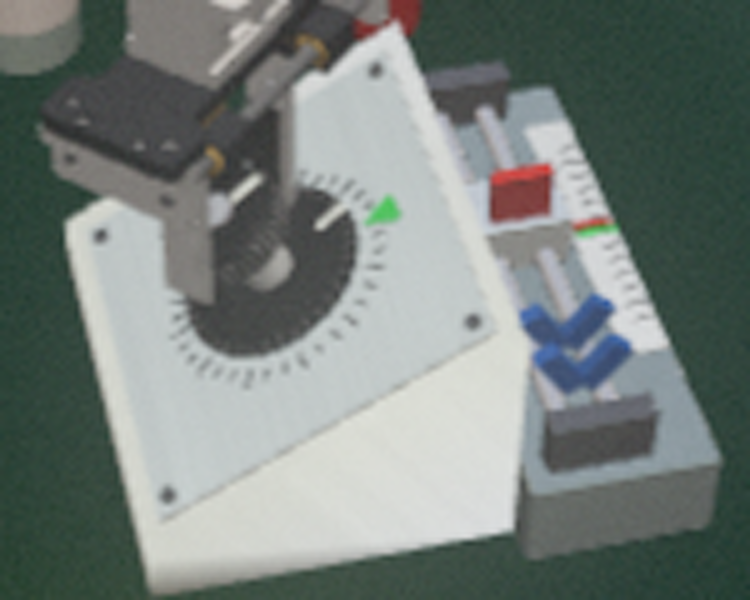

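Run:
```python
from g import *
X0=foot+.009*n
for q in((348,204),(319,227),(333,216)):
    X=onplane("side",z((230,155),q),X0,n); r=X-X0; print(q,np.linalg.norm(r),np.arctan2(r@ey,r@up))
for q in ((366,224),):
    X=onplane("side",z((230,155),q),foot,n); r=X-foot; print("tip",np.linalg.norm(r),np.arctan2(r@ey,r@up))
```

```text
(348, 204) 0.04627619646743386 0.16722323915739154
(319, 227) 0.029201879273052518 0.14641030446394482
(333, 216) 0.037424012692389555 0.15736537682968366
tip 0.04809522274719066 -0.009877678533242644
```

Emit:
apply_moves:
  commands:
    - [[0, 0, 0], 0]
    - [[0, 0, 0], 0]
    - [[0, 0, 0], 0]
    - [[0, 0, 0], 0]
    - [[0, 0, 0], 0]
    - [[0, 0, 0], -0.13]
    - [[0, 0, 0], -0.26]
    - [[0, 0, 0], -0.39]
    - [[0, 0, 0], -0.52]
    - [[0, 0, 0], -0.52]
  hand: -1

```text
time_s: 18.25
tool_pos: [0.5249, 0.0799, 0.0982]
tcp_rot: [[-0.001, -0.949, 0.317], [-0.009, 0.317, 0.948], [-1.0, -0.002, -0.009]]
wrist_force: [-0.2, 0.5, -0.1]
gripper_width: 0.094
```

Emit:
apply_moves:
  commands:
    - [[0, 0, 0], 0]
    - [[0, 0, 0], 0]
    - [[0, 0, 0], 0]
    - [[0, 0, 0], 0]
    - [[0, 0, 0], 0]
    - [[0, 0, 0], 0]
    - [[0, 0, 0], 0]
    - [[0, 0, 0], 0]
  hand: 1

```text
time_s: 19.05
tool_pos: [0.5249, 0.0798, 0.0983]
tcp_rot: [[-0.001, -0.948, 0.317], [-0.009, 0.317, 0.948], [-1.0, -0.002, -0.009]]
wrist_force: [-0.8, -0.5, 0.4]
gripper_width: 0.0562
```

Emit:
apply_moves:
  commands:
    - [[0, 0, 0], 0.06]
    - [[0, 0, 0], 0.12]
    - [[0, 0, 0], 0.18]
    - [[0, 0, 0], 0.24]
    - [[0, 0, 0], 0.3]
    - [[0, 0, 0], 0.3]

```text
time_s: 19.65
tool_pos: [0.525, 0.08, 0.0985]
tcp_rot: [[-0.001, -0.813, 0.582], [-0.009, 0.582, 0.813], [-1.0, -0.004, -0.008]]
wrist_force: [-2.4, -1.5, 1.7]
gripper_width: 0.0568
```

```bash
python3 meas.py s10; python3 -c "
from g import *
delta(np.array([W[0],W[1],0.099]),-45)
"
```

```text
line: n 120 angles mean 1.4129304299545276 range -3.137383746284584 3.0965200897128216
red 6 [347.6431 199.6014] y_jig mm 133.7 x_jig 702.2
green 3 [351.0722 200.2612] y_jig mm 129.6 x_jig 709.7
t 19.7 tcp [0.525  0.08   0.0986] phi now -32.31887583397483 width 0.05714100386409764 F [-1.306  -0.2894  2.5993] j [ -0.3476  13.2119 100.2548  -0.5531  66.5839 -54.5464]
shift cm [-0.0439  0.1072  0.0445] twist 0.22132736955135934
```

View pics/s10.png

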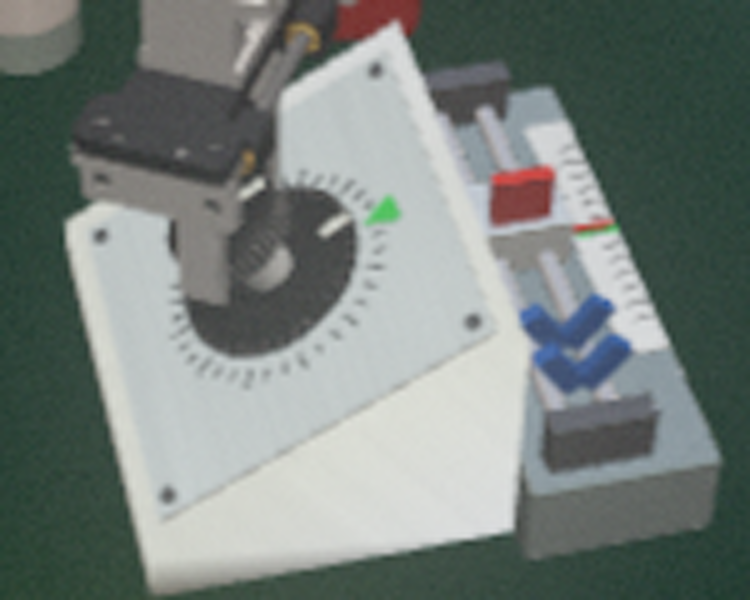

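Run:
```python
from g import *
X0=foot+.009*n
for q in((352,213),(337,224),(322,235)):
    X=onplane("side",z((230,155),q),X0,n); r=X-X0; print(q,np.linalg.norm(r),np.arctan2(r@ey,r@up))
```

```text
(352, 213) 0.04604251099729024 0.02916517598307455
(337, 224) 0.037540829111899 0.00178126934846088
(322, 235) 0.0290665415397389 -0.041692751292209104
```

Emit:
apply_moves:
  commands:
    - [[0, 0, 0], 0.05]
    - [[0, 0, 0], 0.1]
    - [[0, 0, 0], 0.1]

```text
time_s: 20.0
tool_pos: [0.5247, 0.0802, 0.0988]
tcp_rot: [[-0.001, -0.752, 0.659], [-0.008, 0.659, 0.752], [-1.0, -0.004, -0.007]]
wrist_force: [-3.5, -1.0, 4.5]
gripper_width: 0.0567
```

Emit:
apply_moves:
  commands:
    - [[0, 0, 0], 0]
    - [[0, 0, 0], 0]
    - [[0, 0, 0], 0]
    - [[0, 0, 0], 0]
    - [[0, 0, 0], 0]
    - [[0, 0, 0], 0]
  hand: -1

```text
time_s: 20.6
tool_pos: [0.5247, 0.0802, 0.0987]
tcp_rot: [[-0.002, -0.752, 0.659], [-0.008, 0.659, 0.752], [-1.0, -0.004, -0.007]]
wrist_force: [-0.0, 0.2, 0.3]
gripper_width: 0.0938
```

Emit:
apply_moves:
  commands:
    - [[-2, 0, 0], 0]
    - [[-5, 0, 0], 0]
    - [[-9, 0, 0], 0]
    - [[-13, 0, 0], 0]
    - [[-17, 0, 0], 0]
    - [[-20, 0, 0], 0]
    - [[-20, 4, 0], 0]
    - [[-20, 8, 0], 0]
    - [[-20, 12, 0], 0]
    - [[-20, 16, 0], 0]

```text
time_s: 21.6
tool_pos: [0.4035, 0.1881, 0.2981]
tcp_rot: [[-0.001, -0.751, 0.66], [-0.008, 0.66, 0.751], [-1.0, -0.004, -0.007]]
wrist_force: [0.5, 0.4, 0.1]
gripper_width: 0.094
```

```bash
python3 meas.py s11; python3 -c "
from g import *
delta(np.array([W[0],W[1],0.099]),-45)
im=env.snapshot('top');cv2.imwrite('pics/t11f.png',im[:,:,::-1]);im=im[122:232,210:325,::-1];cv2.imwrite('pics/t11.png',cv2.resize(im,None,fx=5,fy=5,interpolation=2))"
```

```text
line: n 37 angles mean 0.31803477876646163 range -0.1267474830382022 3.086837176630203
red 7 [348.0667 199.8103] y_jig mm 132.8 x_jig 703.0
green 3 [351.0109 200.2774] y_jig mm 129.6 x_jig 709.5
t 21.65 tcp [0.3992 0.1915 0.2982] phi now -37.751928582775335 width 0.09387627430792211 F [-3.6819  1.5471 -0.0366] j [ 14.5545  -7.9862  97.8925  -0.1953  90.429  -34.4311]
shift cm [ 19.9097 -16.7073   0.0087] twist 0.12650271065026208
```

View pics/s11.png

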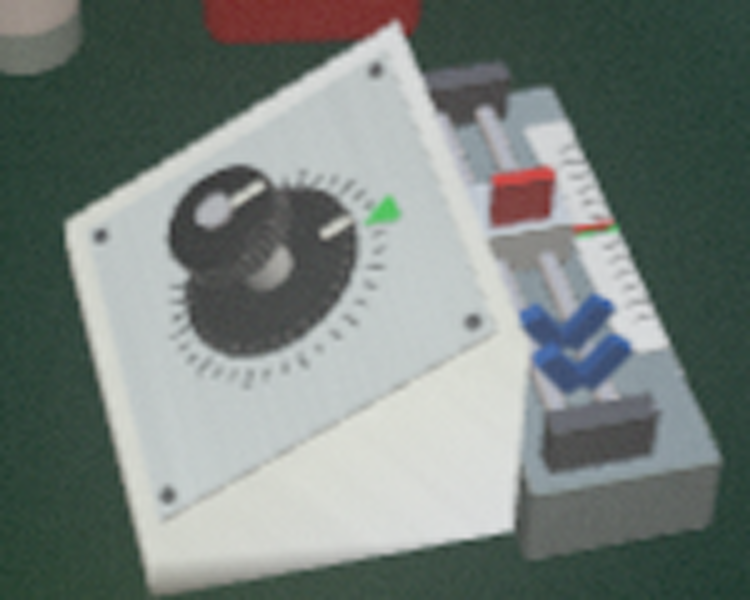

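View pics/t11.png

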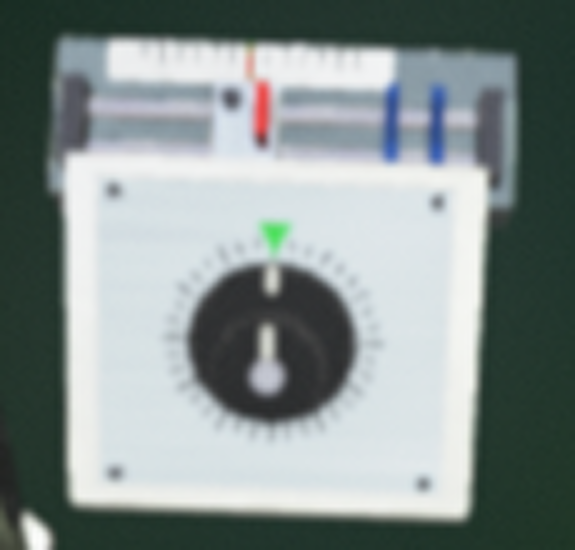

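Both pictures show the wheel free, the line on the green tip (top (272,268) vs (274,257)), and the pointer (250,62) covering the green line (251,47). Numeric check next.

Run:
```python
from g import *
im=env.snapshot("top").astype(float)
X0=foot+.009*n
P=[];Wt=[]
for y in range(170,186):
    for x in range(258,272):
        X=onplane("top",(x,y),X0,n); r=X-X0; rad=np.linalg.norm(r); a=np.arctan2(r@ey,r@up)
        if .031<rad<.042 and abs(a)<.35: P.append(a);Wt.append(max(im[y,x].min()-60,0))
print("line angle top",np.average(P,weights=Wt))
s0=cv2.imread("pics/top0.png")[:,:,::-1].astype(float)
def col(img,rows,ch):
    out=[]
    for y in rows:
        seg=img[y,250:275]; w=(seg[:,ch]-np.delete(seg,ch,1).mean(1)); w=np.clip(w-25,0,None)
        if w.sum()>0: out.append((y,round(float((np.arange(250,275)*w).sum()/w.sum()),2),round(float(w.sum()))))
    return out
print("green before",col(s0,range(128,139),1)); print("red before",col(s0,range(128,139),0))
print("red now",col(im,range(128,139),0)); print("green now",col(im,range(128,139),1))
s=env.observe(); print(s["qd"],s["wrist_force"],s["time_s"])
```

```text
line angle top 0.014969085842875245
green before [(130, 259.59, 38), (131, 259.55, 78), (132, 259.55, 74), (133, 259.55, 65), (134, 259.54, 64), (135, 259.52, 60), (136, 259.5, 56), (137, 259.54, 32)]
red before [(131, 264.77, 6), (132, 264.6, 32), (133, 264.56, 39), (134, 264.55, 46), (135, 264.54, 49), (136, 264.48, 48), (137, 264.45, 28), (138, 267.16, 66)]
red now [(132, 260.0, 1), (133, 259.5, 26), (134, 259.46, 41), (135, 259.46, 41), (136, 259.47, 28), (137, 260.08, 6), (138, 261.93, 121)]
green now []
[-2.4844  1.8229 -1.5675 -0.9275 -0.6398 -0.5229] [-0.0062 -0.5345  0.0573] 21.75
```

Emit:
apply_moves:
  commands:
    - [[0, 0, 0], 0]
    - [[0, 0, 0], 0]
    - [[0, 0, 0], 0]
    - [[0, 0, 0], 0]
    - [[0, 0, 0], 0]

```text
time_s: 22.25
tool_pos: [0.4039, 0.1881, 0.2982]
tcp_rot: [[-0.001, -0.754, 0.657], [-0.008, 0.657, 0.754], [-1.0, -0.005, -0.007]]
wrist_force: [-0.1, -0.2, 0.6]
gripper_width: 0.0944
```

Run:
```python
from cell import env
print(env.job_done())
```

```text
the job is handed in; nothing more can be done
None
```

I set the dose stop by turning only the wheel, then let go and handed the job in at about 22 s; no verdict was reported.

- **Turning:** The tool could only twist about the vertical, so I ratcheted the tilted rim with repeated grips. Because the pads slip on the tilted rim, the wheel turned only about 0.46 rad per rad of twist. I took it anticlockwise to about +1.0 rad past the mark, then came back clockwise with one regrip.
- **Past the line:** At the far point the top view showed the pointer about 4 mm past its green line.
- **Final setting:** With the wheel free, the dial line is about 0.015 rad from straight uphill, where the mark lies (under 1 mm at the dial's edge). The pointer covers the green line in the top view, within about 0.2 mm.
- **Other things:** The wrist force reported during the moves stayed below about 8 N. The arm was never sent near the bystanders or against the stop, but I did not measure the bystanders' positions again at the end.
- **Disagreements:**
  - In the side view the pointer reads about 3 mm past the line. I put this down to the pointer standing above the scale, because the top view and the earlier wheel-angle readings agree with that.
  - My automatic side-view line detector was unreliable, since it also picked up bright pixels that were not the line. I read those angles by hand and checked the final one automatically from the top view.

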